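# Feel for the hidden release notch and open the table-top bin

## Task

The round waste bin on the candle-making table opens with a key that sits in a thumb notch somewhere along the near side of its black rim. Put a fingertip on top of the rim at the bin's left or right side, run it lightly round the near edge until it finds the notch, and press the key down there so that the lid springs fully open; then take the hand away. Leave the bin standing where it is and do not disturb the things around it.

Things in the scene. Friction and masses are not known exactly. Their poses are not given: they have to be found in the camera images.
- bin: Round table-top waste bin, loose, 1.3 to 2 kg: stainless shell 176 mm across, black plastic head on top, 165 mm tall. Origin: centre of its underside, on the table; x, y, z as the world's. Its orientation does NOT tell where the notch is (the head fits any way round). It may be touched and pressed, not lifted, slid or tipped.
- bin_rim (a point): Middle of the bin's top, on its axis, level with the top of the rim (165 mm over the table). The rim is a flat level black ring, radius 66 to 95 mm. Inside it lies the steel lid, radius 64.5 mm, its top 1.5 mm lower. The bin's left and right side are the rim at +y and -y of this point.
- bin_near (a point): Point on top of the rim's middle line at the bin's nearest point, 83 mm to -x of its axis. The middle of the notch lies anywhere along the rim within 43 degrees (62 mm) to either side of here, as seen from the bin's axis. This point itself is no hint to where.
- bin_side (a point): Point on top of the rim's middle line at the bin's left side, 83 mm to +y of its axis: plain rim, a good place to start (so is the right side, its mirror image). The notch is a break in the rim, 51 mm long (42 mm at the inner side, 58 at the outer), open upward and outward, closed to the lid by a wall 2.5 mm thick, radius 66 to 68.5 mm, as high as the rim.
- bin_key (a joint): The dark grey key, the notch's floor, 7 mm below the rim's top: how far it is pressed down, in m; 0 at rest, 0.006 at its stop. Sprung: moves from 1.5 N, at its stop 5 N; lets the lid go at about 0.003. Fingertips held shut, up to 36 mm along and 25 mm across the rim, fit in at the notch's middle, 83 to 87 mm from the bin's axis.
- bin_lid (a joint): The lid: 0 shut and latched, 1.4 rad fully open. Once let go, a weak spring (about 1 N at its edge) swings it up in about 2 s, and it stays open. Its concealed hinge is opposite the notch, so its edge beside the notch rises and moves away from the notch.
- tea_glass: Tulip-shaped tea glass, 68 mm across the mouth, 100 mm tall, loose, standing on the table to the left or right of the bin. Origin: centre of its underside. To be left alone.
- chopsticks: An unsplit pair of wooden chopsticks, 205 mm by 12 mm, 5 mm thick, lying loose across the mouth of the tea glass; they point roughly along x, so roughly fore and aft. Origin: middle of the underside, x along the sticks. To be left alone.
- paper_cup: White paper cup, 78 mm across the mouth, 89 mm tall, loose, on the bin's other side. Origin: centre of its underside. To be left alone.
- mould: Turquoise silicone mould with set green wax in it, 75 by 105 mm, 28 mm tall, loose, behind the bin. Origin: centre of its underside. To be left alone.

How it is judged:
By the outcome, as a careful person would: the job done as asked, in the order asked, and still so for the second after the job is handed in, with the robot touching nothing.
It also fails if it takes over 58 s, if anything falls off the work surface, if the arm or the gripper's body presses on something with over 40 N, if the wrist force passes 120 N, or if a joint passes its speed limit or range.

## Robot

A 6-joint arm with a two-finger parallel gripper is mounted at the origin on the work surface. World frame = base frame: x ahead of the robot, y to its left, z up, the work surface at z = 0. Lengths are in mm, angles in rad, forces in N, time in s.
With the tool pointing down it reaches from about 300 to 1000 mm from the base axis. Payload 5.1 kg.
Tool frame: the origin (TCP) lies midway between the tips of the shut fingers; the grasp point (between the pads) lies 19 mm behind it (pinch_z is the distance from the TCP to the grasp point, in mm); z points along the fingers, y is the direction in which the jaws open and shut (so a half turn about z gives the same grasp; the last joint's range is limited). The gripper opens to 95 mm and grips with 3 to 60 N. Pads are 20 mm wide; open, the fingers measure 119 mm over their backs; the gripper's body (75 mm by 180 mm) begins 59 mm behind the grasp point.
Start: joints at [-1.205, 0.124, 1.65, -0, 1.367, -0.083], TCP at [281.992, -585.632, 214.656] pointing down, gripper open.
Joint ranges: [-2.61, 2.61], [-1.02, 2.33], [0.03, 2.71], [-1.35, 4.49], [0.32, 2.68], [-2.91, 2.91]. Speed limits (rad/s): [2.57, 2.57, 3.14, 3.14, 3.14, 3.14].

## Interface

Orientations are given as a unit quaternion [x, y, z, w].
In Python, from plant import get_obs, camera, camera_info, job_done, spot_in, pinch_z gives the robot as it stands.
- The arm moves only by the tool drive_tool, never from a script. Its argument "increments" is a list of rows, each a list of 7 numbers: the turn, a rotation vector about the tool's x, y, z in degrees, then the shift along the tool's x, y, z in mm, then the finger opening in mm, from 0 to 95.1. A call has 1 to 12 rows; each row shifts and turns the pose as measured when the row begins, along the tool's axes as they then stand; what a row does not reach is not made up. A row lasts 1/10 s, in which the tool goes at most 50 mm and 8.59 degrees, less where a joint would pass 70% of its speed; a pose out of reach is approached as far as the arm can. A call with a gripper value outside its range is refused whole. The fingers move at their own pace and stop on an object; "force" is the grip in N (left out, the last holds). Time passes only in rows, so rows that do not move let the fingers close. It gives the time, the measured TCP pose, the force and the opening at its end, in the units of the state.
- get_obs(): the state, without advancing time (a new reading comes with each control period).
- camera(name): name is "scene" or "top" or "wrist"; returns the picture (384x512x3 uint8, blue, green, red); there is no depth.
- camera_info(name): a dict with "mtx" (3x3 intrinsics, pixels), "extrinsics" (4x4, takes a point from camera to world coordinates); the wrist camera has in their place "tool_from_camera" (4x4, takes a point from camera to tool coordinates, whose origin is the TCP and whose axes are the flange's). Camera axes: x right, y down, z forward; pixel columns grow to the right and rows downward; lengths in mm; the calibration is good to about 2 mm. The wrist camera is an equidistant fisheye: a pixel r from the principal point sees the ray r / f radians off the axis. A picture is of the moment at which its call begins: read the wrist's pose just before it. camera_info takes no time and is no camera call.
- job_done(): hands the job in, once; it reports no verdict.
Trained networks look in the newest picture that a camera, given by its name, has taken for a name from the list of things; names that differ only in an ending like _2 or _b are one class to them, and where a whole thing is asked for, a point or a joint stands for the part that bears it (a point fixed in the world has none). Each returns a list of dicts, best first, with "confidence" (0 to 1); they miss things now and then, are a little off and sometimes report something else, mostly with a low value. They report only what shows in the picture. A call takes as long as a camera call.
- spot_in(camera, thing): "extent" ([left, top, right, bottom] in pixels, round what is visible of it).
The state is a dict: "t": time; "q": joint angles; "qvel": joint speeds; "joint_efforts": joint torques, N m; "eef_pos": TCP position; "eef_rot": TCP orientation; "wrist_force": force on the tool from outside, world axes, zero at the start; "moment": the same for the moment, N m; "grip_width": finger opening in mm.
Only numpy, scipy, OpenCV 4.12 (cv2) and the standard library are available. Lean on these libraries where they do the work, as an engineer would, in place of code of your own. Each camera call takes 0.05 s, during which the arm holds its last target. There are 200 camera calls.

## Working session

There is one attempt and no reset: what is moved stays moved. The work goes in short steps, Python scripts to look and compute and a tool call to move; the robot and the scene stay as the last step left them, time stands still between calls to the robot, and variables do not carry over. Pictures are saved under pics/ and viewed, about 8 in all and at most 12, crops included, and the job is handed in when it is done.

Besides the shell and the picture viewer there is one more tool, called after ">>>" by a JSON object that holds its "method" and its "body". drive_tool: Moves the arm, as the interface text tells. Its arguments: {"type":"object","properties":{"increments":{"type":"array"},"force":{"type":"number"}},"required":["increments"]}

```bash
mkdir -p pics; python3 - <<'E'
from plant import *
import cv2,numpy as np
o=get_obs();print(o)
for c in("scene","top"):
    im=camera(c);cv2.imwrite(f"pics/{c}0.png",im)
    i=camera_info(c);print(c,np.round(i["mtx"],1).tolist(),np.round(i["extrinsics"],3).tolist())
    for t in("bin","bin_key","bin_lid","tea_glass","chopsticks","paper_cup","mould"):
        print(t,[(np.round(d["extent"]).tolist(),round(d["confidence"],2)) for d in spot_in(c,t)[:2]])
a=cv2.imread("pics/scene0.png");b=cv2.imread("pics/top0.png")
cv2.imwrite("pics/both0.png",np.vstack([a,b])[:, :] if 0 else cv2.resize(np.hstack([a,b]),(800,300)))
print(camera_info("wrist"))
E
```

```text
{'t': 0.0, 'q': array([-1.20459327e+00,  1.24503967e-01,  1.65165645e+00, -2.01864959e-05,
        1.36749005e+00, -8.26119171e-02]), 'qvel': array([-0.00046916,  0.00189536,  0.00119066, -0.00027716, -0.00014433,
       -0.0006072 ]), 'joint_efforts': array([ 5.94364301e-04, -4.17598307e+01, -3.59930634e+01,  7.74826691e-02,
        4.90955450e-02, -1.46320049e-04]), 'eef_pos': array([ 281.76721398, -585.04866453,  213.39815631]), 'eef_rot': array([ 9.74925158e-01,  2.22530623e-01, -1.55190098e-04, -1.01718377e-03]), 'wrist_force': array([-0.39590005,  0.2481798 ,  0.45077287]), 'moment': array([-0.00970882, -0.00625103,  0.01862873]), 'grip_width': 95.15295881498}
scene [[363.3, 0.0, 254.2], [0.0, 363.3, 190.8], [0.0, 0.0, 1.0]] [[-0.653, 0.545, -0.526, 1099.283], [0.757, 0.486, -0.437, 426.736], [0.018, -0.683, -0.73, 746.039], [0.0, 0.0, 0.0, 1.0]]
bin [([245.0, 143.0, 324.0, 240.0], 0.65)]
bin_key [([242.0, 143.0, 322.0, 236.0], 0.59)]
bin_lid [([251.0, 152.0, 308.0, 188.0], 0.83)]
tea_glass [([216.0, 140.0, 242.0, 178.0], 0.61)]
chopsticks [([205.0, 128.0, 249.0, 157.0], 0.64)]
[... 511 characters left out ...]
icks [([283.0, 227.0, 359.0, 238.0], 0.56)]
paper_cup [([150.0, 215.0, 180.0, 244.0], 0.67)]
mould [([233.0, 134.0, 275.0, 170.0], 0.56), ([199.0, 180.0, 282.0, 257.0], 0.53)]
{'mtx': array([[297.31863964,   0.        , 255.55593093],
       [  0.        , 297.31863964, 192.28883189],
       [  0.        ,   0.        ,   1.        ]]), 'tool_from_camera': array([[ 7.75116570e-05, -9.62192236e-01, -2.72371244e-01,
         7.69448260e+01],
       [ 9.99999963e-01,  3.13734738e-06,  2.73497751e-04,
         3.42611946e-02],
       [-2.62302889e-04, -2.72371255e-01,  9.62192200e-01,
        -1.69012201e+02],
       [ 0.00000000e+00,  0.00000000e+00,  0.00000000e+00,
         1.00000000e+00]])}
```

```bash
python3 - <<'E'
import cv2,numpy as np
b=cv2.imread("pics/top0.png");
cv2.imwrite("pics/topc.png",cv2.resize(b[120:270,140:370],None,fx=3.4,fy=3.4,interpolation=cv2.INTER_CUBIC))
E
```

```text
(no output)
```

View pics/topc.png

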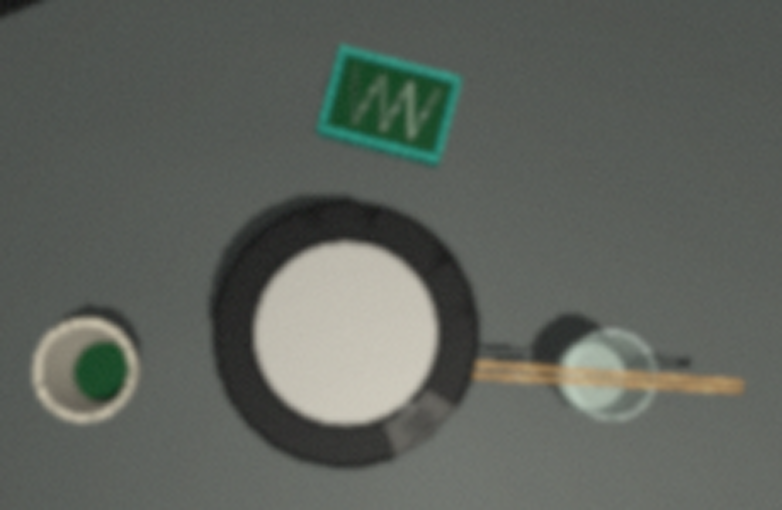

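View pics/both0.png

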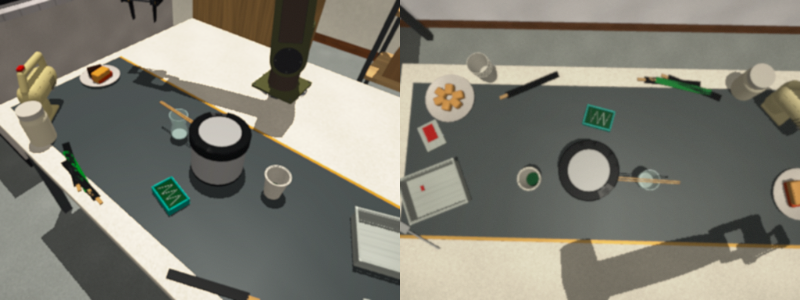

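The top view (image right = −y, image down = −x) shows the bin at about (241,217) px. The greyish key is in the near-right rim at about (264,244). The chopsticks and glass are on the right and the cup is on the left. Next I'll measure the lid centre and the key.

```bash
cat > h.py <<'E'
import cv2,numpy as np
from plant import *
def toworld(c,uv,z):
    i=camera_info(c);E=i["extrinsics"];uv=np.atleast_2d(np.array(uv,float))
    d=np.c_[uv,np.ones(len(uv))]@np.linalg.inv(i["mtx"]).T@E[:3,:3].T
    return E[:3,3]+d*((z-E[2,3])/d[:,2:])
def circ(P):
    s=np.linalg.lstsq(np.c_[2*P[:,:2],np.ones(len(P))],(P[:,:2]**2).sum(1),rcond=None)[0]
    return s[:2],np.sqrt(s[2]+s[:2]@s[:2])
E
python3 - <<'E'
from h import *
b=cv2.imread("pics/top0.png");g=cv2.cvtColor(b,cv2.COLOR_BGR2GRAY)
m=np.zeros_like(g);m[180:255,205:278]=(g[180:255,205:278]>105)
n,l,s,c=cv2.connectedComponentsWithStats(m);k=1+s[1:,4].argmax()
ct=max(cv2.findContours((l==k).astype(np.uint8),0,1)[0],key=len)[:,0]
C,R=circ(toworld("top",ct,163.5));print(C,R)
# angular profile along rim, z=165 and at key z=158
E=camera_info("top")["extrinsics"];M=camera_info("top")["mtx"]
def pr(P):
    p=(np.asarray(P)-E[:3,3])@E[:3,:3]@M.T;return p[:,:2]/p[:,2:]
a=np.radians(np.arange(-70,71,5))
for z in(158,):
  v=[]
  for r in(76,80,84,88):
    P=np.c_[C[0]-r*np.cos(a),C[1]-r*np.sin(a),0*a+z]
    u=pr(P).astype(np.float32);v.append(cv2.remap(g,u[:,0],u[:,1],1).ravel())
  for q,w in zip(np.degrees(a),np.mean(v,0)):print(int(round(q)),int(w),end=' | ')
for e in([203,177,280,258],):
  print(toworld("top",[[ (e[0]+e[2])/2,(e[1]+e[3])/2]],165))
for n,e,z in(("glass",[307,216,331,244],100),("cup",[150,215,180,244],89)):print(n,toworld("top",[[e[0],(e[1]+e[3])/2],[e[2],(e[1]+e[3])/2]],z))
print("sticks",toworld("top",[[280,229],[358,233]],102))
E
```

```text
[578.81209477  75.44944161] 64.06187588616076
-70 43 | -65 43 | -60 44 | -55 45 | -50 46 | -45 47 | -40 47 | -35 48 | -30 49 | -25 50 | -20 50 | -15 52 | -10 52 | -5 52 | 0 53 | 5 53 | 10 54 | 15 53 | 20 55 | 25 88 | 30 98 | 35 87 | 40 81 | 45 82 | 50 95 | 55 92 | 60 55 | 65 53 | 70 52 | [[578.76026494  75.07705415 165.        ]]
glass [[ 553.79858106  -90.62289095  100.        ]
 [ 555.20994951 -151.66432615  100.        ]]
cup [[545.91313132 313.41702775  89.        ]
 [547.70937041 235.69031919  89.        ]]
sticks [[ 554.70882289  -21.69544414  102.        ]
 [ 549.17022435 -219.65068123  102.        ]]
```

>>> {"method": "drive_tool", "body": {"increments": [[0,0,0,20,-15,-10,0],[0,0,0,34,-26,-5,0],[0,0,0,34,-26,-5,0],[0,0,0,34,-26,0,0],[0,0,0,34,-26,0,0],[0,0,0,34,-26,0,0],[0,0,0,34,-26,0,0],[0,0,0,34,-26,0,0],[0,0,0,34,-26,0,0],[0,0,0,34,-26,0,0],[0,0,0,34,-26,0,0],[0,0,0,34,-26,0,0]], "force": 20}}

```text
t: 2.0
eef_pos: [513.3, -132.5, 237.0]
eef_rot: [0.976, 0.217, 0.002, 0.003]
wrist_force: [-0.3, -0.3, 0.4]
grip_width: 4.9
```

>>> {"method": "drive_tool", "body": {"increments": [[0,0,-8.5,0,0,0,0],[0,0,-8.5,0,0,0,0],[0,0,-8.5,0,0,0,0],[0,0,-8.5,0,0,0,0],[0,0,-8.5,0,0,0,0],[0,0,-8.5,0,0,0,0],[0,0,-8.5,0,0,0,0],[0,0,-8.5,0,0,0,0],[0,0,-8.5,0,0,0,0],[0,0,-8.5,0,0,0,0],[0,0,-8.5,0,0,0,0],[0,0,-8.5,0,0,0,0]]}}

```text
t: 3.2
eef_pos: [515.8, -125.2, 238.6]
eef_rot: [0.435, 0.901, 0.0, 0.005]
wrist_force: [-0.5, -0.8, -0.2]
grip_width: 0.8
```

>>> {"method": "drive_tool", "body": {"increments": [[0,0,-8.5,0,0,0,0],[0,0,-8.5,0,0,0,0],[0,0,-8.5,0,0,0,0],[0,0,-8.5,0,0,0,0],[0,0,-8.5,0,0,0,0],[0,0,-8.5,0,0,0,0],[0,0,-8.5,0,0,0,0],[0,0,-8.5,0,0,0,0],[0,0,-8.5,0,0,0,0],[0,0,0,0,0,0,0]]}}

```text
t: 4.2
eef_pos: [515.7, -125.1, 239.9]
eef_rot: [-0.223, 0.975, -0.003, 0.005]
wrist_force: [-0.5, -0.5, -0.3]
grip_width: 0.7
```

```bash
cat >> h.py <<'E'
from scipy.spatial.transform import Rotation as Ro
def go(x,y,z,yaw=None):
    o=get_obs();R=Ro.from_quat(o["eef_rot"]).as_matrix()
    print("t",round(o["t"],2),"p",np.round(o["eef_pos"],1),"x",np.round(R[:,0],3),"z",np.round(R[:,2],3),"F",np.round(o["wrist_force"],2),"w",round(o["grip_width"],1),"q",np.round(o["q"],2))
    print("shift",np.round(R.T@(np.array([x,y,z])-o["eef_pos"]),1))
    if yaw is not None:
        c,s=np.cos(np.radians(yaw)),np.sin(np.radians(yaw))
        T=np.array([[c,s,0],[s,-c,0],[0,0,-1]]);print("turn",np.round(np.degrees(Ro.from_matrix(R.T@T).as_rotvec()),1))
E
python3 -c "
from h import *
go(579,-8,200,-140)"
```

```text
t 4.2 p [ 515.7 -125.1  239.9] x [-0.9   -0.436 -0.008] z [ 0.011 -0.004 -1.   ] F [-0.51 -0.47 -0.26] w 0.7 q [-0.34 -0.17  1.89 -0.    1.4  -2.36]
shift [-107.7   78.2   40.1]
turn [ -0.5   0.4 -14.2]
```

>>> {"method": "drive_tool", "body": {"increments": [[0,0,-7,-20,14,3,0],[0,0,-6,-22,14,6,0],[0,0,0,-22,20,7,0],[0,0,0,-22,20,7,0],[0,0,0,-12,10,7,0],[0,0,0,0,0,4,0],[0,0,0,0,0,0,0]]}}

```text
t: 4.9
eef_pos: [553.0, -3.2, 205.7]
eef_rot: [-0.325, 0.946, -0.005, 0.005]
wrist_force: [-0.3, -0.2, 0.4]
grip_width: 0.5
```

```bash
python3 -c "
from h import *
go(579,-8,175,-140)
cv2.imwrite('pics/w1.png',camera('wrist'));cv2.imwrite('pics/t1.png',camera('top'))
"
```

```text
t 4.9 p [553.   -3.2 205.7] x [-0.788 -0.615 -0.007] z [ 0.013 -0.005 -1.   ] F [-0.27 -0.22  0.42] w 0.5 q [-0.1  -0.09  1.89 -0.    1.34 -2.33]
shift [-17.3 -19.4  31.1]
turn [-0.7  0.4 -2. ]
```

View pics/w1.png

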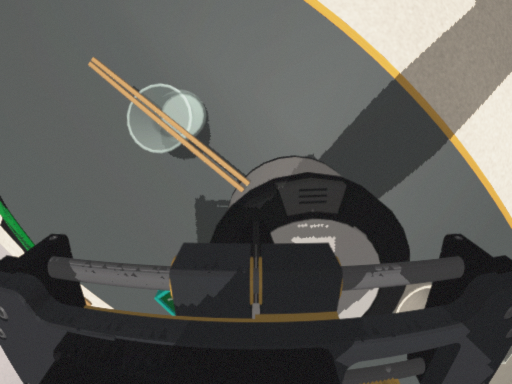

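The wrist view shows the notch with the ribbed key at about (313,195) px, corners from about (285,180) to (345,213). The chopstick end is at (245,187), just outside the shell and well below the rim. I'll cross-check the angle from this picture and go down to the start point.

```bash
python3 -c "
from h import *
o=get_obs();i=camera_info('wrist');T=i['tool_from_camera'];f=i['mtx'][0,0];c=i['mtx'][:2,2]
R=Ro.from_quat(o['eef_rot']).as_matrix()
for uv,z in (((313,195),158),((278,181),165),((346,181),165),((288,213),165),((342,213),165)):
    d=np.array(uv)-c;r=np.hypot(*d);th=r/f;v=np.r_[d/r*np.sin(th),np.cos(th)]
    p=o['eef_pos']+R@T[:3,3];w=R@T[:3,:3]@v;P=p+w*(z-p[2])/w[2];D=P[:2]-[579,75.3]
    print(np.round(P,1),np.hypot(*D).round(1),np.degrees(np.arctan2(-D[1],-D[0])).round(1))
"
```

```text
[516.6  22.6 158. ] 81.7 40.2
[523.7  -7.1 165. ] 99.2 56.1
[491.8  33.1 165. ] 96.9 25.8
[538.2  14.6 165. ] 73.1 56.1
[512.5  48.  165. ] 71.9 22.3
```

>>> {"method": "drive_tool", "body": {"increments": [[0,0,-2,-9,-10,10,0],[0,0,0,-8,-10,12,0],[0,0,0,0,0,7,0],[0,0,0,0,0,0,0]]}}

```text
t: 5.4
eef_pos: [581.0, -13.0, 180.1]
eef_rot: [-0.339, 0.941, -0.006, 0.008]
wrist_force: [-0.5, -0.3, 0.2]
grip_width: 0.6
```

```bash
python3 -c "
from h import *
go(579,-8,168,-140)
"
```

```text
t 5.4 p [581.  -13.  180.1] x [-0.77  -0.637 -0.01 ] z [ 0.019 -0.007 -1.   ] F [-0.46 -0.31  0.21] w 0.6 q [-0.11 -0.02  1.85 -0.    1.28 -2.37]
shift [-1.5  5.4 12. ]
turn [-1.   0.6 -0.4]
```

>>> {"method": "drive_tool", "body": {"increments": [[-1,0.6,0,-1,5,5,0],[0,0,0,0,0,4,0],[0,0,0,0,0,2,0],[0,0,0,0,0,0,0]]}}

```text
t: 5.8
eef_pos: [577.9, -8.9, 169.7]
eef_rot: [-0.338, 0.941, 0.0, -0.0]
wrist_force: [-0.9, -0.3, 0.0]
grip_width: 0.8
```

>>> {"method": "drive_tool", "body": {"increments": [[0,0,0,0,0,1,0],[0,0,0,0,0,0,0]]}}

```text
t: 6.0
eef_pos: [577.9, -8.7, 169.0]
eef_rot: [-0.338, 0.941, 0.0, 0.0]
wrist_force: [0.0, -0.2, -0.6]
grip_width: 0.8
```

```bash
python3 -c "
from h import *
go(579,-8,165,-140)
"
```

```text
t 6.0 p [577.9  -8.7 169. ] x [-0.771 -0.636 -0.   ] z [ 0.  0. -1.] F [ 0.01 -0.21 -0.59] w 0.8 q [-0.11 -0.    1.86  0.    1.28 -2.37]
shift [-1.3 -0.2  4. ]
turn [ 0.   0.  -0.5]
```

>>> {"method": "drive_tool", "body": {"increments": [[0,0,0,0,0,1,0],[0,0,0,0,0,1,0],[0,0,0,0,0,0,0]]}}

```text
t: 6.3
eef_pos: [578.1, -8.6, 167.3]
eef_rot: [-0.338, 0.941, -0.0, 0.0]
wrist_force: [0.5, -0.5, -0.1]
grip_width: 0.7
```

>>> {"method": "drive_tool", "body": {"increments": [[0,0,0,0,0,1,0],[0,0,0,0,0,0,0]]}}

```text
t: 6.5
eef_pos: [578.1, -8.6, 166.2]
eef_rot: [-0.338, 0.941, -0.0, 0.001]
wrist_force: [0.4, -0.6, -0.1]
grip_width: 0.3
```

>>> {"method": "drive_tool", "body": {"increments": [[0,0,0,0,0,0.7,0],[0,0,0,0,0,0,0]]}}

```text
t: 6.7
eef_pos: [578.1, -8.6, 165.5]
eef_rot: [-0.338, 0.941, -0.0, 0.0]
wrist_force: [-1.0, 0.3, 0.2]
grip_width: 0.6
```

>>> {"method": "drive_tool", "body": {"increments": [[0,0,0,0,0,0.7,0],[0,0,0,0,0,0,0]]}}

```text
t: 6.9
eef_pos: [578.4, -8.6, 165.4]
eef_rot: [-0.338, 0.941, -0.0, 0.001]
wrist_force: [0.1, 0.8, 0.7]
grip_width: 0.7
```

>>> {"method": "drive_tool", "body": {"increments": [[0,0,0,0,0,0.5,0],[0,0,0,0,0,0,0]]}}

```text
t: 7.1
eef_pos: [578.5, -8.6, 165.3]
eef_rot: [-0.338, 0.941, -0.0, 0.001]
wrist_force: [-0.9, -0.4, 1.4]
grip_width: 0.2
```

Light contact at z ≈ 165.3 (about 1 N), on the right side. Now I'll run round the near edge.

>>> {"method": "drive_tool", "body": {"increments": [[0,0,0,2.7,2.4,0.6,0],[0,0,0,2.7,2.5,0.6,0],[0,0,0,2.5,2.7,0.6,0],[0,0,0,2.4,2.7,0.6,0]]}}

```text
t: 7.5
eef_pos: [566.2, -7.6, 165.3]
eef_rot: [-0.338, 0.941, -0.002, 0.005]
wrist_force: [1.7, -0.3, 3.3]
grip_width: 0.6
```

```bash
cat >> h.py <<'E'
def ph():
    p=get_obs()["eef_pos"][:2]-[579,75.3];print("r",np.hypot(*p).round(1),"phi",np.degrees(np.arctan2(-p[1],-p[0])).round(1))
E
python3 -c "
from h import *
ph();go(579,-8,165,-140)
"
```

```text
r 83.9 phi 81.2
t 7.5 p [566.2  -7.6 165.3] x [-0.771 -0.636 -0.008] z [ 0.011 -0.001 -1.   ] F [ 1.66 -0.33  3.27] w 0.6 q [-0.11 -0.03  1.9   0.    1.27 -2.37]
shift [-9.6 -8.4  0.4]
turn [-0.4  0.4 -0.5]
```

>>> {"method": "drive_tool", "body": {"increments": [[-0.2,0.2,0,3.1,3.9,0.3,0],[0,0,0,3.0,4.1,0.3,0],[0,0,0,2.7,4.2,0.3,0],[0,0,0,2.5,4.3,0.3,0],[0,0,0,2.3,4.4,0.3,0]]}}

```text
t: 8.0
eef_pos: [541.8, -0.4, 165.2]
eef_rot: [-0.338, 0.941, -0.003, 0.004]
wrist_force: [2.1, -1.6, 3.8]
grip_width: 0.7
```

```bash
python3 -c "
from h import *
ph();go(514,21,165,-140)
"
```

```text
r 84.3 phi 63.8
t 8.0 p [ 5.418e+02 -4.000e-01  1.652e+02] x [-0.772 -0.636 -0.006] z [ 0.01  -0.002 -1.   ] F [ 2.13 -1.6   3.76] w 0.7 q [-0.1  -0.09  1.95 -0.    1.27 -2.36]
shift [ 7.9 34.2 -0.1]
turn [-0.5  0.4 -0.5]
```

>>> {"method": "drive_tool", "body": {"increments": [[-0.3,0.3,0,1.8,4.5,0.3,0],[0,0,0,1.5,4.5,0.3,0],[0,0,0,1.2,4.5,0.3,0],[0,0,0,1.0,4.5,0.3,0]]}}

```text
t: 8.4
eef_pos: [524.1, 10.6, 163.7]
eef_rot: [-0.338, 0.941, -0.001, 0.0]
wrist_force: [0.7, 0.3, -0.2]
grip_width: 0.7
```

```bash
python3 -c "
from h import *
ph();go(514,21,165,-140)
"
```

```text
r 84.9 phi 49.7
t 8.4 p [524.1  10.6 163.7] x [-0.772 -0.636  0.001] z [ 0.001 -0.002 -1.   ] F [ 0.67  0.31 -0.19] w 0.7 q [-0.08 -0.12  1.98 -0.    1.28 -2.34]
shift [ 1.2 14.4 -1.4]
turn [-0.1 -0.  -0.5]
```

The contact force vanished and the tip sank to 163.7 at φ ≈ 50°, so the near edge of the notch is found. I'll slide to its middle and feel for the key.

>>> {"method": "drive_tool", "body": {"increments": [[0,0,0,0.4,4.5,0.5,0],[0,0,0,0.4,4.5,0.8,0],[0,0,0,0.4,4,1,0],[0,0,0,0,1,1,0],[0,0,0,0,0,0,0]]}}

```text
t: 8.9
eef_pos: [509.7, 22.6, 156.6]
eef_rot: [-0.338, 0.941, 0.001, -0.004]
wrist_force: [-0.3, -0.9, 1.3]
grip_width: 0.7
```

```bash
python3 -c "
from h import *
ph();go(514,21,158,-140)
"
```

```text
r 87.1 phi 37.2
t 8.9 p [509.7  22.6 156.6] x [-0.771 -0.637  0.007] z [-0.008 -0.001 -1.   ] F [-0.34 -0.91  1.29] w 0.7 q [-0.06 -0.14  2.01 -0.    1.28 -2.32]
shift [-2.3 -4.  -1.5]
turn [ 0.2 -0.4 -0.4]
```

>>> {"method": "drive_tool", "body": {"increments": [[0.2,-0.4,0,-1.5,-3,0,0],[0,0,0,0,0,1,0],[0,0,0,0,0,1,0],[0,0,0,0,0,1,0]]}}

```text
t: 9.3
eef_pos: [512.8, 21.5, 154.1]
eef_rot: [-0.338, 0.941, 0.001, -0.0]
wrist_force: [-1.0, 0.5, 3.8]
grip_width: 0.7
```

```bash
python3 -c "
from h import *
ph();go(514,21,158,-140)
"
```

```text
r 85.3 phi 39.1
t 9.3 p [512.8  21.5 154.1] x [-0.771 -0.636 -0.001] z [-0.001  0.002 -1.   ] F [-1.03  0.54  3.84] w 0.7 q [-0.06 -0.14  2.01  0.    1.27 -2.33]
shift [-0.6 -1.2 -3.9]
turn [ 0.1  0.  -0.5]
```

>>> {"method": "drive_tool", "body": {"increments": [[0,0,0,0,0,1,0],[0,0,0,0,0,0.5,0]]}}

```text
t: 9.5
eef_pos: [512.8, 21.5, 153.6]
eef_rot: [-0.338, 0.941, 0.001, -0.0]
wrist_force: [-4.0, 0.9, 6.8]
grip_width: 0.3
```

>>> {"method": "drive_tool", "body": {"increments": [[0,0,0,0,0,-4,0],[0,0,0,0,0,-8,0],[0,0,0,2,0,-10,0],[0,0,0,10,0,-12,0],[0,0,0,20,0,-15,0],[0,0,0,25,0,-15,0],[0,0,0,25,0,-10,0],[0,0,0,20,0,0,0],[0,0,0,0,0,0,0]]}}

```text
t: 10.4
eef_pos: [429.4, -47.2, 234.1]
eef_rot: [-0.339, 0.941, 0.0, -0.0]
wrist_force: [0.7, 0.4, -0.8]
grip_width: 0.4
```

>>> {"method": "drive_tool", "body": {"increments": [[0,0,0,0,0,0,0],[0,0,0,0,0,0,0],[0,0,0,0,0,0,0],[0,0,0,0,0,0,0],[0,0,0,0,0,0,0],[0,0,0,0,0,0,0],[0,0,0,0,0,0,0],[0,0,0,0,0,0,0],[0,0,0,0,0,0,0],[0,0,0,0,0,0,0],[0,0,0,0,0,0,0],[0,0,0,0,0,0,0]]}}

```text
t: 11.6
eef_pos: [430.4, -45.7, 233.6]
eef_rot: [-0.34, 0.941, 0.001, -0.001]
wrist_force: [0.0, 0.7, -0.0]
grip_width: 0.7
```

```bash
python3 -c "
from h import *
go(514,21,158,-140)
w=camera('wrist');s=camera('scene');t=camera('top')
a=np.hstack([cv2.resize(s[100:280,170:410],(400,300)),cv2.resize(w,(400,300))])
b=np.hstack([cv2.resize(t[120:270,140:340],(400,300)),cv2.resize(cv2.imread('pics/top0.png')[120:270,140:340],(400,300))])
cv2.imwrite('pics/e1.png',np.vstack([a,b]))
"
```

```text
t 11.6 p [430.4 -45.7 233.6] x [-0.769 -0.639  0.   ] z [-0.002  0.001 -1.   ] F [ 0.03  0.67 -0.  ] w 0.7 q [-0.23 -0.39  2.08  0.    1.45 -2.49]
shift [-107.    -2.3   75.6]
turn [ 0.1 -0.  -0.3]
```

View pics/e1.png

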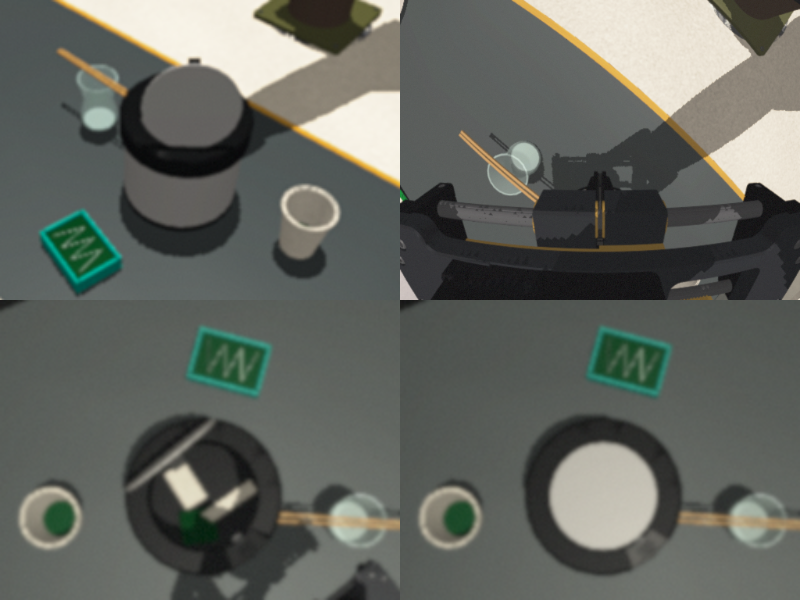

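The lid is up, seen almost edge-on from the top. The glass, sticks, cup and mould look unmoved, and so does the bin. I'll withdraw further, wait, and check that the lid has settled fully open.

>>> {"method": "drive_tool", "body": {"increments": [[0,0,0,10,-20,-5,0],[0,0,0,10,-30,-5,0],[0,0,0,10,-30,-5,0],[0,0,0,10,-20,0,0],[0,0,0,0,0,0,0],[0,0,0,0,0,0,0],[0,0,0,0,0,0,0],[0,0,0,0,0,0,0],[0,0,0,0,0,0,0],[0,0,0,0,0,0,0],[0,0,0,0,0,0,0],[0,0,0,0,0,0,0]]}}

```text
t: 12.95
eef_pos: [463.9, -147.6, 248.7]
eef_rot: [-0.342, 0.94, 0.002, -0.0]
wrist_force: [0.4, -0.2, -0.4]
grip_width: 0.7
```

```bash
python3 -c "
from h import *
go(514,21,158)
s=camera('scene');t=camera('top');t0=cv2.imread('pics/top0.png');s0=cv2.imread('pics/scene0.png')
a=np.hstack([cv2.resize(s[100:280,170:410],(400,300)),cv2.resize(s0[100:280,170:410],(400,300))])
b=np.hstack([cv2.resize(t[120:270,140:340],(400,300)),cv2.resize(cv2.absdiff(t,t0)[120:270,140:340]*2,(400,300))])
cv2.imwrite('pics/e2.png',np.vstack([a,b]))
"
```

```text
t 12.95 p [ 463.9 -147.6  248.7] x [-0.766 -0.643 -0.001] z [-0.001  0.003 -1.   ] F [ 0.44 -0.21 -0.36] w 0.7 q [-0.42 -0.27  1.96  0.    1.45 -2.69]
shift [-146.7   96.5   91.1]
```

View pics/e2.png

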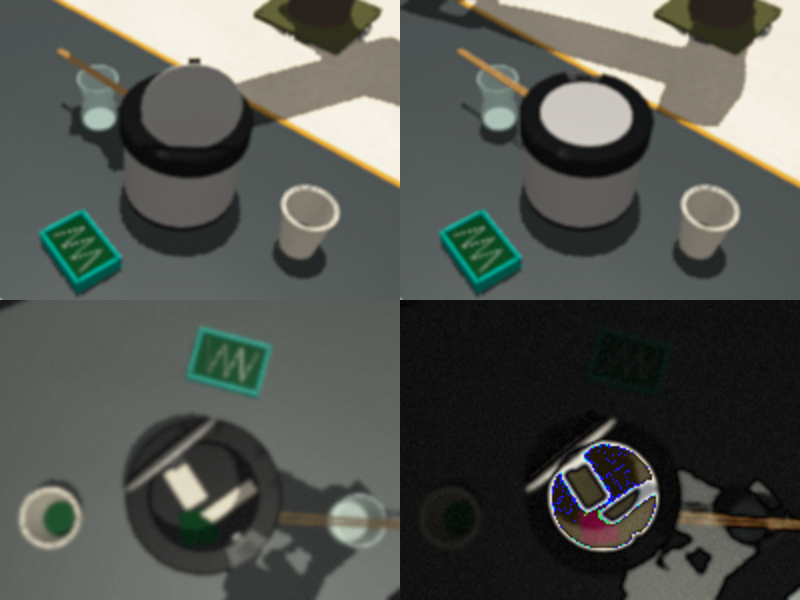

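The lid stands fully open and has not changed in over 1.3 s. The difference picture shows only the lid and shadows, so the bin and its neighbours have not moved. The hand is clear.

```bash
python3 -c "
from plant import *
print(job_done())"
```

```text
the job is handed in; nothing more can be done
None
```

The bin's lid is fully open, the hand is clear, and the job was handed in at about 13 s of the 58 s allowed.

- **Tracing:** I put the shut fingertips on the rim at the bin's right side. I ran them round the near edge with about 1 to 4 N downward. The tip started to drop into the notch about 50° to the right of the nearest point, and both camera views put the notch's middle at about 40°.
- **Pressing:** I moved to the middle of the notch and pressed the key down about 4.5 mm. The vertical force peaked near 7 N, above the key's 5 N stop force. The lid sprang up, and I drew the hand up and away.
- **Last checks:** The scene and top views show the lid standing almost edge-on and unchanged over more than a second. I judged "fully open" from the pictures; there is no direct reading of the lid angle. The before-and-after difference picture shows only the lid and shadows, so the bin, glass, chopsticks, cup and mould have not moved. The wrist force is about 0.
- **Disagreement:** The task says the chopsticks point fore and aft, but in the images they lie sideways, with one end beside the bin below the rim. They were not touched.

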